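# Change the bayonet filter of the bench aspirator

## Robot

A 6-joint arm with a two-finger parallel gripper is mounted at the origin on a cart in front of the work surface, level with it; the furniture and walls round the work are solid. World frame = base frame: x ahead of the robot, y to its left, z up, the work surface at z = 0. Lengths are in m, angles in rad, forces in N, time in s.
With the tool pointing down it reaches from about 0.3 to 0.775 m from the base axis. Payload 14.6 kg.
Tool frame: the origin (TCP) lies on the centre line of the jaws, within the pads' length; the fingertips stand 19 mm ahead of it and the grasp point (between the pads) is the TCP; z points along the fingers, y is the direction in which the jaws open and shut (so a half turn about z gives the same grasp; the last joint's range is limited). The gripper opens to 94 mm and grips with 3 to 60 N. Pads are 16 mm wide; open, the fingers measure 119 mm over their backs; the gripper's body (75 mm by 177 mm) begins 78 mm behind the grasp point.
Start: joints at [-0.067, 0.3, 1.521, -0, 1.321, -0.067], TCP at [0.55, -0, 0.224] pointing down, gripper open.
Joint ranges: [-3.03, 3.03], [-0.79, 2.21], [0.23, 2.52], [-1.04, 4.18], [0, 3.07], [-2.55, 2.55]. Speed limits (rad/s): [2.22, 2.22, 2.57, 3.14, 3.14, 3.14].

## Interface

Orientations are given as [roll, pitch, yaw] about the fixed x, y, z axes, in that order (R = Rz(yaw) Ry(pitch) Rx(roll)).
In Python, from station import ctrl gives the robot as it stands. The module is installed in compiled form; this text tells all that it offers.
- The arm moves only by the shell command python3 -m creep 'ROWS' [FORCE]. ROWS is a JSON object of lists of equal length, an entry for each row: "translation": the shift along the world's x, y, z in mm, a list of three; "yaw": the turn about the world's z in rad; "gripper": the closure in counts, from 0 (fully open) to 255 (shut). A call has 1 to 5 rows; each row is the pose to reach, as a shift and turn from the pose measured when the call began; what a row does not reach only later rows make up. A row lasts 1/12 s, in which the tool goes at most 41.7 mm and 7.16 degrees, less where a joint would pass 70% of its speed; a pose out of reach is approached as far as the arm can. A call with a gripper value outside its range is refused whole. The fingers move at their own pace and stop on an object; FORCE is the grip in N (left out, the last holds). Time passes only in rows, so rows that repeat a pose let the fingers close. It gives the time, the measured TCP pose, the force and the opening at its end, in the units of the state.
- ctrl.get_obs(): the state, without advancing time (a new reading comes with each control period).
- ctrl.camera(name): name is "scene" or "side" or "wrist"; returns a dict with "pixels" (400x640x3 uint8, red, green, blue), "depth" (400x640 float32, m along the optical axis (not along the pixel's ray), 0 where there is no reading), "fx", "fy", "cx", "cy" (pixels), "R" (3x3) and "t" (3): a world point X has camera coordinates R X + t; the wrist camera has in their place "tool_from_camera" (4x4, takes a point from camera to tool coordinates, whose origin is the TCP and whose axes are the flange's). Camera axes: x right, y down, z forward; pixel columns grow to the right and rows downward; lengths in m; the calibration is good to about 2 mm. A picture is of the moment at which its call begins: read the wrist's pose just before it.
- ctrl.hand_in(): hands the job in, once; it reports no verdict.
The state is a dict: "time_s": time; "qpos": joint angles; "joint_vel": joint speeds; "tau": joint torques, N m; "ee_pos": TCP position; "eef_rot": TCP orientation; "force": force on the tool from outside, world axes, zero at the start; "moment": the same for the moment, N m; "grip_width": finger opening in m.
Only numpy, scipy, OpenCV 4.12 (cv2) and the standard library are available. Lean on these libraries where they do the work, as an engineer would, in place of code of your own. Each camera call takes 0.05 s, during which the arm holds its last target. There are 200 camera calls.

## Task

Change the filter of the bench aspirator: first put the used red filter cartridge into the red basket and leave it there. Then fit the fresh blue cartridge in the socket on the aspirator: pins down through the two slots, push it in against the spring, turn it a quarter turn clockwise (seen from above), and finish still gripping it and holding it pressed fully home. Do not disturb the bottles, jar, vials and box standing around.

Things in the scene. Friction and masses are not known exactly. Their poses are not given: they have to be found in the camera images.
- filter_blue: fresh filter cartridge, blue head, loose, about 70 g, upright on the worktop, 69 mm tall. Origin: centre of its underside, z up its axis. White barrel 36 mm in diameter up to z = 31 mm (lowest 7 mm taper to 27 mm). Round steel cross pin 7 mm thick along its x, centred at z = 13 mm, reaching 24 mm from the axis at +x and -x. Flange 58 mm in diameter at z = 31 to 37 mm, grip bar above
- blue_grip (a point): centre of the blue cartridge's upright grip bar, 59 mm above its underside. The bar is 44 mm long in the cartridge's x (along the pin), 16 mm thick in y, 32 mm high (z = 37 to 69 mm). Grip it across the 16 mm from above, fingertips just above the flange. Turned by 180 degrees the cartridge is the same
- filter_red: used filter cartridge with a red head: same shape, size, axes, grip bar and weight as the blue one, loose, upright on the worktop
- red_basket: red slotted open basket, 171 x 358 x 66 mm (x, y, z), fixed. Origin: centre of its underside, long side along its y. Free inside: 106 x 294 mm between upright walls; floor 2 mm, rim 66 mm above the worktop. Any place and attitude inside is good for the red cartridge
- aspirator: bench aspirator, white box 150 x 150 x 62 mm, fixed. Origin: centre of its underside, on the socket's vertical axis; z up, control face with gauge towards -x. On top a grey collar, 68 mm outside, with a round bore of 40 mm and two pin slots 12 mm wide at its +x and -x sides, marked by blue bars on the housing. To enter, the cartridge's x must lie along this x, either way round, within 6 degrees
- socket (a point): centre of the bore at the collar's top face, 71.5 mm above the worktop. The lip is 6 mm thick; below it the pins can turn clockwise seen from above (from the +x slot towards -y), 0 to about 98 degrees, where they meet a stop; not anticlockwise. 70 degrees or more counts as a quarter turn
- plunger (a joint): travel of the sprung plunger in the socket, m: 0 at rest, 0.009 at its stop (4.2 to 9.6 N). Its top, at rest 52 mm above the worktop (19.5 mm below the collar top), bears on the cartridge's underside. From 0.0035 on the pins are below the lip and can turn; let go when turned, it springs back to about 0.003. Fully home: beyond 0.006
- saline_bottle: bystander: clear bottle 67 mm in diameter, 148 mm tall, origin at the centre of its underside
- glass_jar: bystander: open glass jar 60 mm in diameter, 82 mm tall, origin at the centre of its underside
- vial_green: bystander: vial with green cap, 25 mm in diameter, 52 mm tall, origin at the centre of its underside
- vial_redcap: bystander: vial with red cap, 22 mm in diameter, 46 mm tall, origin at the centre of its underside
- swab_box: bystander: small white and blue carton 51 x 71 x 46 mm, origin at the centre of its underside
Things that resemble listed ones, but are neither listed nor needed, are in the scene too. There is more than one size of the filter_blue; the job needs the largest.

How it is judged:
On the way, in this order (a step that is already met when the one before it is completed fails the run):
1. the red cartridge lies released and still in the red basket (x of filter_red in the frame of red_basket between -0.07 and 0.07 m and y of filter_red in the frame of red_basket between -0.165 and 0.165 m and z of filter_red in the frame of red_basket below 0.045 m and contact force between the fingers and filter_red below 0.05 N and linear speed of filter_red below 0.03 m/s), for 0.2 s.
2. the blue cartridge is pushed in with its pins through the slots, not yet turned (horizontal distance between filter_blue and socket below 0.005 m and value of joint plunger above 0.0015 m and angle between the x axis of filter_blue and the x axis of aspirator, either way round below 0.3 rad), for 0.05 s.
At the end, for the whole second after the job is handed in: The blue cartridge is upright in the socket (within 5 mm of its axis, 7 degrees), turned at least 69 degrees clockwise from the slots, gripped with at least 3 N and held down so that the plunger stays beyond 6 mm of its 9 mm; the red cartridge lies still inside the red basket (horizontal distance between filter_blue and socket below 0.005 m and angle between filter_blue's own z axis and vertical below 0.12 rad and z of filter_blue in the frame of socket below -0.024 m and value of joint plunger above 0.006 m and angle between the x axis of filter_blue and the x axis of aspirator, either way round above 1.2 rad and contact force between the fingers and filter_blue above 3 N and x of filter_red in the frame of red_basket between -0.07 and 0.07 m and y of filter_red in the frame of red_basket between -0.165 and 0.165 m and z of filter_red in the frame of red_basket below 0.045 m and linear speed of filter_red below 0.03 m/s); the arm keeps its last pose, push and grip.
It fails at once if a bystander on the worktop is moved by more than 30 mm (distance of any of saline_bottle, glass_jar, vial_green, vial_redcap, swab_box from where it was at the start of the episode above 0.03 m).
It also fails if it takes over 58 s, if anything falls off the work surface, if the arm or the gripper's body presses on something with over 40 N, if the wrist force passes 120 N, or if a joint passes its speed limit or range.

## Working session

There is one attempt and no reset: what is moved stays moved. The work goes in short steps, Python scripts to look and compute and a shell command to move; the robot and the scene stay as the last step left them, time stands still between calls to the robot, and variables do not carry over. Pictures are saved under pics/ and viewed, about 8 in all and at most 12, crops included, and the job is handed in when it is done.

```bash
mkdir -p pics
cat > h.py <<'E'
import numpy as np, cv2
from station import ctrl
def snap(name,fn):
    o=ctrl.get_obs(); c=ctrl.camera(name)
    cv2.imwrite('pics/'+fn,c['pixels'][:,:,::-1]); c['obs']=o
    np.save('pics/'+fn+'.npy',c,allow_pickle=True); return c
def load(fn): return np.load('pics/'+fn+'.npy',allow_pickle=True).item()
def cloud(c):
    d=c['depth'].astype(float); v,u=np.mgrid[:d.shape[0],:d.shape[1]]
    P=np.stack([(u-c['cx'])/c['fx']*d,(v-c['cy'])/c['fy']*d,d],-1)
    if 'R' in c: return (P-np.array(c['t']))@np.array(c['R'])
    from scipy.spatial.transform import Rotation as Ro
    T=np.array(c['tool_from_camera']); P=P@T[:3,:3].T+T[:3,3]
    return P@Ro.from_euler('xyz',c['obs']['eef_rot']).as_matrix().T+np.array(c['obs']['ee_pos'])
E
python3 - <<'E'
from h import *
c=snap('scene','s0.png');d=snap('side','d0.png')
print(ctrl.get_obs())
E
```

```text
{'time_s': 0.1, 'qpos': array([-6.65412121e-02,  3.00403165e-01,  1.52153530e+00,  9.08215482e-07,
        1.32071581e+00, -6.66016469e-02]), 'joint_vel': array([ 0.00013056, -0.00203705, -0.00055515,  0.00100719, -0.00044987,
       -0.00019583]), 'tau': array([ 1.84928511e-03, -5.32644153e+01, -3.53284299e+01,  7.10431044e-02,
        2.34944851e-02, -7.30603051e-05]), 'ee_pos': array([5.49773054e-01, 4.47453976e-05, 2.23942954e-01]), 'eef_rot': array([-3.14053345e+00, -7.15311894e-05,  1.57085650e+00]), 'force': array([ 0.56338306, -1.00035944,  1.33953542]), 'moment': array([-0.02973513, -0.00061326,  0.02510539]), 'grip_width': 0.0940084279046333}
```

View pics/s0.png

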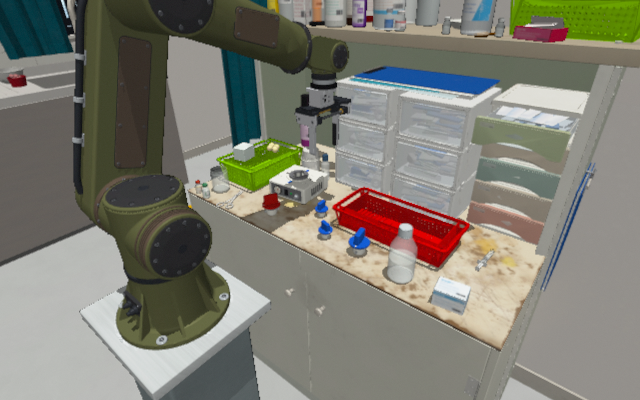

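View pics/d0.png

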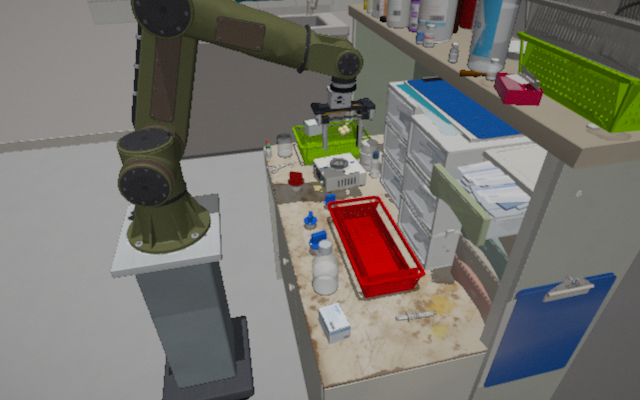

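The scene view shows the red cartridge at (271,203), blue ones at (321,208), (325,230) and (358,243, probably the largest), the aspirator at (298,183), the red basket at (400,225), and the saline bottle at (402,255) close to the big blue one. The side view agrees.

```bash
cat > m.py <<'E'
from h import *
from scipy import ndimage as nd
def blobs(c,P,lab,mask,mn=25):
    L,n=nd.label(nd.binary_closing(mask))
    for i in range(1,n+1):
        m=(L==i)&mask
        if m.sum()<mn: continue
        q=P[m]; q0=np.percentile(q,2,0);q1=np.percentile(q,98,0)
        v,u=np.nonzero(m); top=q[q[:,2]>q1[2]-.006]
        r=cv2.minAreaRect((top[:,:2]*1000).astype(np.float32))
        print(lab,m.sum(),'px',int(u.mean()),int(v.mean()),'lo',q0.round(3),'hi',q1.round(3),'top rect',np.round(r[0]),np.round(r[1]),round(r[2]))
E
python3 - <<'E'
from m import *
for f in('s0.png','d0.png'):
    c=load(f);P=cloud(c);h=cv2.cvtColor(c['pixels'],cv2.COLOR_RGB2HSV);H,S,V=[h[...,i].astype(int) for i in range(3)]
    ok=(c['depth']>0)&(P[...,2]>0.004)&(P[...,2]<0.2)&(P[...,0]>.2)&(P[...,0]<1)&(abs(P[...,1])<.7)
    print(f);blobs(c,P,'blue',ok&(H>100)&(H<125)&(S>140)&(V>60))
    blobs(c,P,'red',ok&((H<6)|(H>174))&(S>160)&(V>60))
    blobs(c,P,'any',ok,150)
    print('table z',np.median(P[...,2][(abs(P[...,2])<.02)&(P[...,0]>.3)&(P[...,0]<.9)]))
E
```

```text
s0.png
blue 83 px 573 215 lo [ 0.715 -0.643  0.017] hi [ 0.876 -0.643  0.19 ] top rect [ 727. -643.] [ 0. 23.] 88
blue 104 px 321 206 lo [ 0.489 -0.038  0.024] hi [ 0.524 -0.003  0.05 ] top rect [507. -20.] [30. 10.] 10
blue 117 px 324 227 lo [ 0.406 -0.119  0.024] hi [ 0.436 -0.088  0.05 ] top rect [ 423. -103.] [30. 12.] 73
blue 271 px 359 239 lo [ 0.397 -0.245  0.034] hi [ 0.447 -0.196  0.07 ] top rect [ 424. -220.] [44. 15.] 11
red 4069 px 401 224 lo [ 0.479 -0.429  0.005] hi [ 0.644 -0.086  0.066] top rect [ 563. -255.] [357. 174.] 89
red 200 px 270 201 lo [0.392 0.088 0.034] hi [0.434 0.122 0.068] top rect [418. 114.] [19. 40.] 59
any 6933 px 275 161 lo [0.396 0.064 0.009] hi [0.91  0.454 0.188] top rect [824. 447.] [ 69. 222.] 74
any 21651 px 451 201 lo [ 0.382 -0.684  0.007] hi [0.985 0.083 0.196] top rect [ 744. -354.] [259. 815.] 21
any 165 px 202 188 lo [0.339 0.355 0.006] hi [0.365 0.424 0.051] top rect [358. 391.] [64. 18.] 78
any 173 px 324 229 lo [ 0.405 -0.121  0.007] hi [ 0.436 -0.087  0.05 ] top rect [ 423. -103.] [30. 13.] 77
any 991 px 450 295 lo [ 0.368 -0.523  0
[... 810 characters left out ...]
7] top rect [ 566. -256.] [362. 171.] 89
any 25886 px 453 248 lo [ 0.491 -0.677  0.005] hi [0.987 0.445 0.196] top rect [ 794. -106.] [ 274. 1126.] 6
any 334 px 284 145 lo [0.396 0.339 0.007] hi [0.452 0.403 0.081] top rect [426. 372.] [60. 57.] 52
any 243 px 295 180 lo [0.397 0.084 0.007] hi [0.446 0.121 0.069] top rect [423. 110.] [18. 44.] 61
any 1417 px 323 264 lo [ 0.381 -0.389  0.009] hi [ 0.442 -0.219  0.148] top rect [ 412. -357.] [29. 31.] 22
any 915 px 334 322 lo [ 0.372 -0.526  0.006] hi [ 0.427 -0.456  0.048] top rect [ 401. -489.] [51. 73.] 8
any 199 px 416 315 lo [ 0.551 -0.51   0.004] hi [ 0.647 -0.492  0.015] top rect [ 599. -501.] [19. 98.] 89
table z -0.00017381237851496676
```

```bash
python3 -m creep '{"translation":[[-26,22,0],[-52,44,0],[-80,68,0],[-108,92,0],[-131,112,0]],"yaw":[0,0,0,0,0],"gripper":[0,0,0,0,0]}' 40
python3 - <<'E'
from m import *
c=snap('wrist','w1.png');P=cloud(c);h=cv2.cvtColor(c['pixels'],cv2.COLOR_RGB2HSV);H,S,V=[h[...,i].astype(int) for i in range(3)]
print(c['obs']['ee_pos'],c['obs']['joint_vel'].round(3))
ok=(c['depth']>0)&(P[...,2]>0.004)&(P[...,2]<0.09)
blobs(c,P,'red',ok&((H<6)|(H>174))&(S>160)&(V>60)); blobs(c,P,'any',ok,300)
E
```

```text
time_s: 0.52
ee_pos: [0.4168, 0.113, 0.2236]
eef_rot: [-3.14, -0.0, 1.571]
force: [0.7, 0.7, 0.6]
grip_width: 0.0938
[0.41679796 0.11297241 0.22359738] [ 0.631 -0.481  0.496  0.001 -0.026  0.622]
red 1236 px 324 181 lo [0.395 0.093 0.036] hi [0.439 0.14  0.07 ] top rect [417. 115.] [16. 37.] 63
red 2309 px 405 350 lo [ 0.481 -0.212  0.004] hi [ 0.616 -0.097  0.067] top rect [ 529. -121.] [63. 99.] 89
any 13358 px 506 29 lo [0.468 0.253 0.004] hi [0.722 0.325 0.087] top rect [594. 276.] [ 46. 261.] 90
any 1111 px 300 45 lo [0.338 0.243 0.004] hi [0.452 0.303 0.008] top rect [398. 273.] [124.  60.] 3
any 22686 px 485 153 lo [0.502 0.072 0.019] hi [0.708 0.226 0.084] top rect [699. 175.] [ 32. 111.] 1
any 1559 px 326 182 lo [0.394 0.088 0.036] hi [0.445 0.14  0.07 ] top rect [420. 114.] [16. 44.] 63
any 9846 px 58 226 lo [-0.017 -0.017  0.007] hi [0.12  0.118 0.087] top rect [66. 39.] [21. 76.] 29
any 5302 px 569 228 lo [ 0.713 -0.011  0.006] hi [0.823 0.089 0.088] top rect [730.  68.] [88. 44.] 52
any 666 px 387 272 lo [ 0.488 -0.028  0.009] hi [0.524 0.001 0.052] top rect [508. -19.] [32. 13.] 8
any 2334 px 405 350 lo [ 0.48  -0.212  0.004] hi [ 0.616 -0.097  0.067] top rect [ 529. -121.] [63. 99.] 89
```

View pics/w1.png

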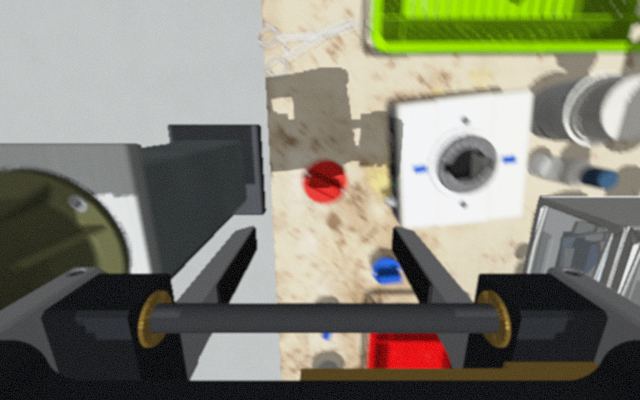

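The wrist view shows the red cartridge at (324,181), the aspirator collar at (467,163) with slot bars at (420,169) and (510,159), and a small blue decoy at (387,270). The arm was still moving, so I will measure again.

```bash
cat >> m.py <<'E'
def pca(q):
    r=cv2.minAreaRect((q[:,:2]*1000).astype(np.float32)); m=q[:,:2].mean(0); w,v=np.linalg.eigh(np.cov((q[:,:2]-m).T)); a=v[:,1]
    return 'rectc',np.round(r[0],1),np.round(r[1],1),'pca deg',round(np.degrees(np.arctan2(a[1],a[0]))%180,1)
E
python3 - <<'E'
from m import *
c=snap('wrist','w2.png');P=cloud(c);h=cv2.cvtColor(c['pixels'],cv2.COLOR_RGB2HSV);H,S,V=[h[...,i].astype(int) for i in range(3)]
X,Y,Z=P[...,0],P[...,1],P[...,2]
print(c['obs']['ee_pos'],c['obs']['joint_vel'].round(3))
near=(abs(X-.419)<.04)&(abs(Y-.113)<.04)
print('red bar',pca(P[near&(Z>.063)&(Z<.075)]), 'flange',pca(P[near&(Z>.03)&(Z<.041)]))
a=(X>.48)&(X<.68)&(Y>.05)&(Y<.25)
col=P[a&(Z>.066)&(Z<.077)]; (cx,cy),r=cv2.minEnclosingCircle((col[:,:2]*1000).astype(np.float32)); print('collar',cx,cy,r,np.median(col[:,2]))
print('box',(B:=cv2.minAreaRect((P[a&(Z>.056)&(Z<.08)][:,:2]*1000).astype(np.float32))))
bl=a&(H>95)&(H<130)&(S>120)&(Z>.05)&(Z<.08)
from scipy import ndimage as nd
L,n=nd.label(bl)
for i in range(1,n+1):
    if (L==i).sum()>10: print('bar',(L==i).sum(),P[L==i].mean(0).round(4))
E
```

```text
[0.41440166 0.11510048 0.22381985] [-0.072  0.054 -0.066 -0.007  0.007 -0.111]
red bar ('rectc', array([419.7, 113.9]), array([16.2, 43.7]), 'pca deg', np.float64(152.9)) flange ('rectc', array([418.6, 114.4]), array([57.7, 55.2]), 'pca deg', np.float64(53.8))
collar 614.1060791015625 166.0650634765625 82.01592254638672 0.07185609582273739
box ((595.7971801757812, 142.35910034179688), (182.45431518554688, 149.46180725097656), 6.247386455535889)
bar 70 [0.6325 0.1457 0.0637]
bar 71 [0.5313 0.1345 0.0635]
```

```bash
python3 -m creep '{"translation":[[2,0,-10],[4,-1,-20],[5,-1,-30],[5,-1,-40],[5,-1,-50]],"yaw":[0.12,0.24,0.36,0.48,0.6],"gripper":[0,0,0,0,0]}'; python3 -m creep '{"translation":[[0,0,-10],[0,0,-20],[0,0,-30],[0,0,-40],[0,0,-40]],"yaw":[0.12,0.24,0.36,0.48,0.5],"gripper":[0,0,0,0,0]}'
python3 - <<'E'
from m import *
o=ctrl.get_obs();print(o['ee_pos'],o['eef_rot'],o['qpos'].round(2),np.degrees(o['eef_rot'][2])-90)
for f in('s0.png','d0.png'):
    P=cloud(load(f)).reshape(-1,3); q=P[(P[:,2]>.1)&(P[:,2]<1)&(P[:,0]>.6)&(P[:,0]<1)]
    for y in(-.4,-.3,-.2,-.1,0,.1,.2): 
        s=q[abs(q[:,1]-y)<.05]; print(f,y,[ (round(np.percentile(t[:,0],1),3) if len(t)>20 else None) for t in (s[(s[:,2]>z)&(s[:,2]<=z+.1)] for z in(.1,.2,.3,.4,.5,.6,.7))])
E
```

```text
time_s: 1.03
ee_pos: [0.4218, 0.1125, 0.1734]
eef_rot: [-3.14, -0.0, 2.179]
force: [0.6, 0.2, 0.1]
grip_width: 0.094
time_s: 1.45
ee_pos: [0.4213, 0.112, 0.1317]
eef_rot: [-3.138, -0.003, 2.685]
force: [0.3, -0.0, 0.3]
grip_width: 0.0938
[0.42127274 0.11200227 0.13166047] [-3.13820870e+00 -2.86870121e-03  2.68477298e+00] [ 0.18  0.16  1.93 -0.    1.06 -0.94] 63.82616070354794
s0.png -0.4 [np.float64(0.683), np.float64(0.634), np.float64(0.63), np.float64(0.699), np.float64(0.7), None, None]
s0.png -0.3 [np.float64(0.672), np.float64(0.675), np.float64(0.68), np.float64(0.699), np.float64(0.694), None, None]
s0.png -0.2 [np.float64(0.673), np.float64(0.675), np.float64(0.681), np.float64(0.699), np.float64(0.699), None, None]
s0.png -0.1 [np.float64(0.712), np.float64(0.706), np.float64(0.711), np.float64(0.699), np.float64(0.7), None, None]
s0.png 0 [np.float64(0.709), np.float64(0.601), np.float64(0.604), np.float64(0.699), np.float64(0.699), None, None]
s0.png 0.1 [np.float64(0.715), np.float64(0.713), np.float64(0.713), np.float64(0.7), np.float64(0.699), None, None]
s0.png 0.2 [n
[... 248 characters left out ...]
0.675), np.float64(0.679), np.float64(0.685), np.float64(0.702), np.float64(0.696), np.float64(0.728), None]
d0.png -0.2 [np.float64(0.676), np.float64(0.679), np.float64(0.686), np.float64(0.703), np.float64(0.703), None, None]
d0.png -0.1 [np.float64(0.713), np.float64(0.707), np.float64(0.715), np.float64(0.703), np.float64(0.704), np.float64(0.728), None]
d0.png 0 [np.float64(0.713), np.float64(0.6), np.float64(0.601), np.float64(0.703), np.float64(0.704), np.float64(0.73), None]
d0.png 0.1 [np.float64(0.711), np.float64(0.718), np.float64(0.717), np.float64(0.704), np.float64(0.704), None, None]
d0.png 0.2 [np.float64(0.688), None, None, np.float64(0.704), np.float64(0.704), None, None]
```

```bash
python3 -m creep '{"translation":[[-1,1,-20],[-2,2,-40],[-2,2,-60],[-2,2,-72],[-2,2,-72]],"yaw":[0,-0.01,-0.015,-0.015,-0.015],"gripper":[0,0,0,0,0]}' 40;python3 -m creep '{"translation":[[0,0,0],[0,0,0],[0,0,0],[0,0,0],[0,0,0]],"yaw":[0,0,0,0,0],"gripper":[255,255,255,255,255]}' 40
```

```text
time_s: 1.87
ee_pos: [0.4185, 0.1136, 0.058]
eef_rot: [-3.136, -0.006, 2.667]
force: [0.0, 0.8, -0.9]
grip_width: 0.0943
time_s: 2.28
ee_pos: [0.4189, 0.1137, 0.0586]
eef_rot: [-3.137, -0.005, 2.666]
force: [-0.7, 0.0, -0.4]
grip_width: 0.0643
```

```bash
for i in 1 2; do python3 -m creep '{"translation":[[0,0,0],[0,0,0],[0,0,0],[0,0,0],[0,0,0]],"yaw":[0,0,0,0,0],"gripper":[255,255,255,255,255]}' 40; done
```

```text
time_s: 2.7
ee_pos: [0.4188, 0.1137, 0.0586]
eef_rot: [-3.137, -0.005, 2.666]
force: [0.1, 0.5, 0.8]
grip_width: 0.0304
time_s: 3.12
ee_pos: [0.4188, 0.1136, 0.0586]
eef_rot: [-3.137, -0.005, 2.666]
force: [-0.0, -0.4, 0.1]
grip_width: 0.0156
```

```bash
python3 -m creep '{"translation":[[0,0,20],[0,0,45],[0,0,75],[0,-10,100],[8,-35,110]],"yaw":[0,0,0,0,0],"gripper":[255,255,255,255,255]}';python3 -m creep '{"translation":[[15,-35,0],[30,-70,0],[45,-105,0],[60,-140,0],[75,-170,0]],"yaw":[0.05,0.1,0.15,0.2,0.25],"gripper":[255,255,255,255,255]}'
```

```text
time_s: 3.53
ee_pos: [0.4271, 0.0798, 0.1718]
eef_rot: [-3.139, -0.002, 2.669]
force: [0.5, 0.1, -0.7]
grip_width: 0.0157
time_s: 3.95
ee_pos: [0.5024, -0.0925, 0.1717]
eef_rot: [-3.139, -0.002, 2.921]
force: [0.2, 0.1, -0.1]
grip_width: 0.0152
```

```bash
python3 -m creep '{"translation":[[16,-34,0],[32,-68,0],[48,-100,0],[58,-117,0],[58,-117,0]],"yaw":[0.05,0.1,0.15,0.2,0.22],"gripper":[255,255,255,255,255]}';python3 -m creep '{"translation":[[0,0,-25],[0,0,-50],[0,0,-75],[0,0,-98],[0,0,-104]],"yaw":[0,0,0,0,0],"gripper":[255,255,255,255,255]}'
```

```text
time_s: 4.37
ee_pos: [0.5611, -0.2127, 0.1708]
eef_rot: [-3.139, -0.002, 3.141]
force: [-1.0, -1.3, -1.0]
grip_width: 0.0154
time_s: 4.78
ee_pos: [0.5593, -0.2114, 0.0631]
eef_rot: [-3.141, -0.007, 3.141]
force: [0.3, 1.9, -0.9]
grip_width: 0.0156
```

Run:
```python
from h import *
c=snap('side','d1.png');o=ctrl.get_obs();print(o['ee_pos'],o['force'])
cv2.imwrite('pics/d1c.png',cv2.resize(c['pixels'][150:320,240:460,::-1],None,fx=3,fy=3))
```

```text
[ 0.55962838 -0.21166814  0.06392672] [-0.2945528   0.42287301 -1.45920142]
```

View pics/d1c.png

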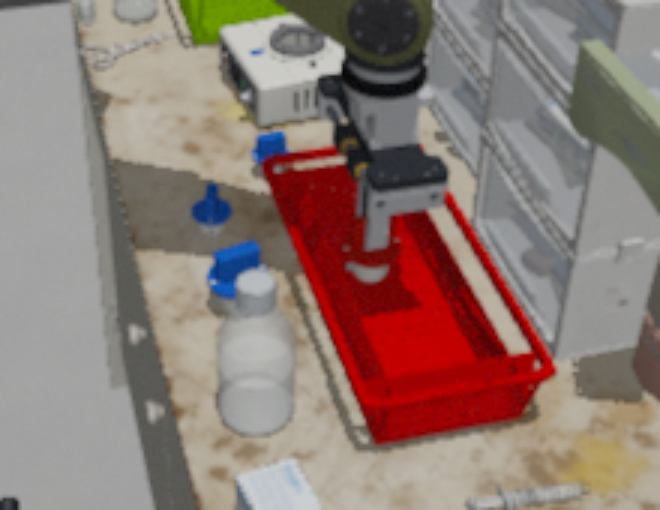

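The crop shows the red cartridge in the jaws inside the basket (white barrel at (370,270)), just above the floor. Lowering 2 mm and releasing.

```bash
python3 -m creep '{"translation":[[0,0,-2],[0,0,-2],[0,0,-2],[0,0,-2],[0,0,-2]],"yaw":[0,0,0,0,0],"gripper":[255,120,120,120,120]}';python3 -m creep '{"translation":[[0,0,0],[0,0,0],[0,0,0],[0,0,30],[0,0,65]],"yaw":[0,0,0,0,0],"gripper":[120,120,120,120,100]}';python3 -m creep '{"translation":[[0,0,40],[0,0,60],[-20,0,60],[-50,-2,60],[-80,-3,60]],"yaw":[0,0,0.05,0.1,0.2],"gripper":[0,0,0,0,0]}'
```

```text
time_s: 5.25
ee_pos: [0.56, -0.2118, 0.063]
eef_rot: [-3.14, -0.005, 3.141]
force: [0.4, 0.0, -0.3]
grip_width: 0.039
time_s: 5.67
ee_pos: [0.5589, -0.2113, 0.1266]
eef_rot: [3.141, -0.01, 3.141]
force: [0.3, 0.2, 0.6]
grip_width: 0.0534
time_s: 6.08
ee_pos: [0.4779, -0.2142, 0.1865]
eef_rot: [3.141, -0.01, -2.94]
force: [-0.3, -0.3, 0.0]
grip_width: 0.0866
```

```bash
python3 -m creep '{"translation":[[-20,-2,5],[-40,-4,10],[-54,-6,10],[-54,-6,10],[-54,-6,10]],"yaw":[0,0,0,0,0],"gripper":[0,0,0,0,0]}'
python3 - <<'E'
from m import *
ctrl.camera('wrist');c=snap('wrist','w3.png');P=cloud(c);h=cv2.cvtColor(c['pixels'],cv2.COLOR_RGB2HSV);H,S,V=[h[...,i].astype(int) for i in range(3)]
X,Y,Z=P[...,0],P[...,1],P[...,2];o=ctrl.get_obs()
print(o['ee_pos'],o['eef_rot'],o['joint_vel'].round(3))
near=(abs(X-.424)<.04)&(abs(Y+.22)<.04)
print('bar',pca(P[near&(Z>.063)&(Z<.075)]), 'flange',pca(P[near&(Z>.03)&(Z<.041)]))
r=(X>.5)&(X<.63)&(Y<-.1)&(Y>-.4)&(Z<.08)&(Z>.01)&(((H<6)|(H>174))&(S>160))
E
```

```text
time_s: 6.5
ee_pos: [0.424, -0.2203, 0.1969]
eef_rot: [3.142, -0.009, -2.941]
force: [0.5, -0.6, -0.6]
grip_width: 0.0944
[ 0.42454537 -0.22011106  0.19650065] [ 3.14109655 -0.00956736 -2.94005273] [ 0.005  0.006 -0.001 -0.001  0.001 -0.002]
bar ('rectc', array([ 424.8, -219.4]), array([43.1, 15.1]), 'pca deg', np.float64(10.7)) flange ('rectc', array([ 424.4, -220. ]), array([55. , 56.3]), 'pca deg', np.float64(101.3))
```

View pics/w3.png

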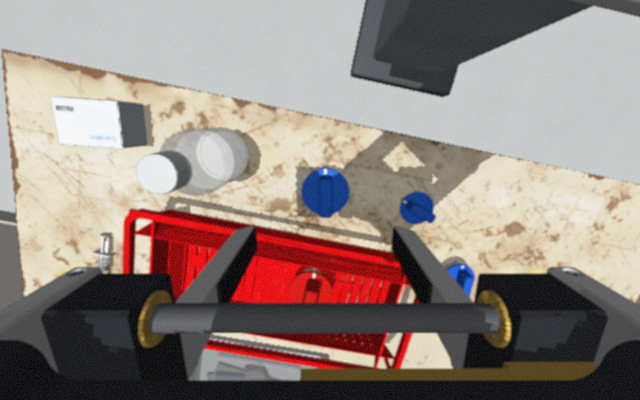

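The red cartridge stands upright in the basket at (315,283). The big blue cartridge is at (325,190) under the jaws, with the bottle clear on the left. Descending to grip.

```bash
python3 -m creep '{"translation":[[0,0,-30],[0,0,-60],[0,0,-90],[0,0,-120],[0,0,-137]],"yaw":[-0.01,-0.01,-0.01,-0.01,-0.01],"gripper":[0,0,0,0,0]}'; for i in 1 2 3; do python3 -m creep '{"translation":[[0,0,0],[0,0,0],[0,0,0],[0,0,0],[0,0,0]],"yaw":[0,0,0,0,0],"gripper":[255,255,255,255,255]}' 50; done
```

```text
time_s: 7.02
ee_pos: [0.4241, -0.2192, 0.0562]
eef_rot: [3.139, -0.012, -2.949]
force: [0.4, -0.2, -0.3]
grip_width: 0.0938
time_s: 7.43
ee_pos: [0.4248, -0.2195, 0.0574]
eef_rot: [3.14, -0.011, -2.949]
force: [-0.5, -0.4, -0.5]
grip_width: 0.064
time_s: 7.85
ee_pos: [0.4248, -0.2195, 0.0575]
eef_rot: [3.14, -0.01, -2.949]
force: [0.1, 0.0, 0.5]
grip_width: 0.0309
time_s: 8.27
ee_pos: [0.4247, -0.2195, 0.0574]
eef_rot: [3.14, -0.011, -2.949]
force: [0.1, 0.1, -0.5]
grip_width: 0.0157
```

```bash
python3 -m creep '{"translation":[[0,0,25],[0,5,55],[0,15,85],[5,35,110],[15,60,115]],"yaw":[0,0,0,0,0],"gripper":[255,255,255,255,255]}' 50;python3 -m creep '{"translation":[[14,32,0],[28,64,0],[42,96,0],[56,128,0],[70,160,0]],"yaw":[0,-0.02,-0.04,-0.06,-0.083],"gripper":[255,255,255,255,255]}';python3 -m creep '{"translation":[[14,32,0],[28,64,0],[42,96,0],[56,120,0],[66,133,0]],"yaw":[0,0,0,0,0],"gripper":[255,255,255,255,255]}'
python3 - <<'E'
from m import *
ctrl.camera('wrist')
o=ctrl.get_obs();print(o['ee_pos'],o['eef_rot'],o['qpos'].round(2))
c=snap('wrist','w4.png');c2=snap('scene','s4.png');c3=snap('side','d4.png')
a=c2['pixels'][140:220,240:360,::-1];b=c3['pixels'][110:210,280:430,::-1]
cv2.imwrite('pics/m4.png',np.vstack([cv2.resize(a,(450,300)),cv2.resize(b,(450,300))]))
E
```

```text
time_s: 8.68
ee_pos: [0.4406, -0.1601, 0.1764]
eef_rot: [-3.14, -0.006, -2.951]
force: [1.9, -0.2, 0.4]
grip_width: 0.0158
time_s: 9.1
ee_pos: [0.5109, 0.0017, 0.1765]
eef_rot: [-3.14, -0.006, -3.035]
force: [1.2, -1.2, 0.0]
grip_width: 0.0155
time_s: 9.52
ee_pos: [0.5774, 0.1375, 0.1762]
eef_rot: [-3.14, -0.006, -3.033]
force: [-0.2, -1.0, -0.9]
grip_width: 0.0157
[0.57830746 0.1383737  0.17598734] [-3.14024677 -0.00596841 -3.03264237] [ 0.17  0.44  1.44 -0.    1.26 -1.51]
```

View pics/w4.png

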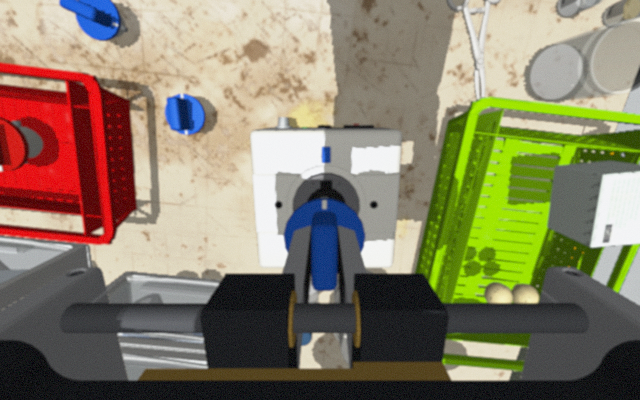

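View pics/m4.png

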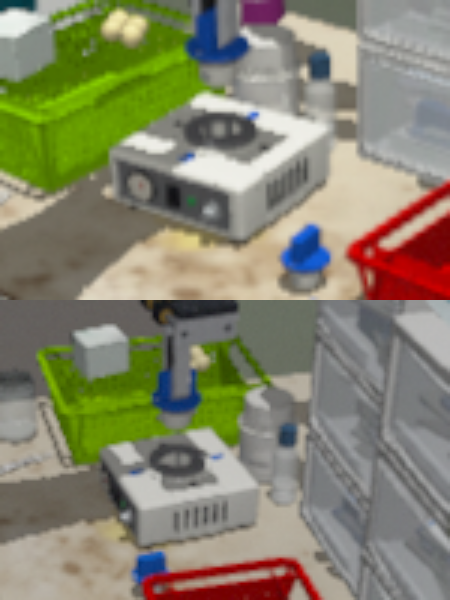

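The wrist view shows the cartridge straight in the jaws with its bar toward the slot bar at (326,155). The other two views show it hovering over the collar, so I refine the socket centre from all views.

Run:
```python
from m import *
from scipy import ndimage as nd
for f in('w2.png','s4.png','d4.png','w4.png'):
    c=load(f);P=cloud(c);X,Y,Z=P[...,0],P[...,1],P[...,2]
    h=cv2.cvtColor(c['pixels'],cv2.COLOR_RGB2HSV);H,S,V=[h[...,i].astype(int) for i in range(3)]
    m=(np.hypot(X-.582,Y-.140)<.045)&(Z>.0685)&(Z<.0745)
    L,n=nd.label(m); 
    if n:
        q=P[L==1+np.argmax(nd.sum(m,L,range(1,n+1)))]; (cx,cy),r=cv2.minEnclosingCircle((q[:,:2]*1000).astype(np.float32)); print(f,len(q),'collar',round(cx,1),round(cy,1),round(r,1),'z',q[:,2].mean().round(4),'mean',q[:,:2].mean(0).round(4))
    bl=(np.hypot(X-.582,Y-.14)<.07)&(H>95)&(H<130)&(S>100)&(Z>.057)&(Z<.07);L,n=nd.label(bl)
    B=[P[L==i].mean(0).round(4) for i in range(1,n+1) if (L==i).sum()>6];print('  bars',B,sum(B)/len(B) if B else'')
    b=(np.hypot(X-.582,Y-.14)<.04)&(Z>.14)&(Z<.16)&(H>100)&(H<125)&(S>120)
    if b.sum()>20:(cx,cy),r=cv2.minEnclosingCircle((P[b][:,:2]*1000).astype(np.float32));print('  flange',b.sum(),round(cx,1),round(cy,1),round(r,1),P[b].min(0),P[b].max(0))
```

```text
w2.png 1743 collar 580.7 140.4 34.0 z 0.0719 mean [0.5802 0.142 ]
  bars [array([0.6321, 0.1456, 0.0637]), array([0.5313, 0.1346, 0.0635])] [0.5817 0.1401 0.0636]
s4.png 45 collar 580.0 131.6 32.3 z 0.0701 mean [0.5796 0.1216]
  bars [] 
  flange 68 572.3 134.6 28.3 [0.54654883 0.10684227 0.14828172] [0.59968596 0.1629077  0.15974571]
d4.png 88 collar 584.6 137.8 35.1 z 0.071 mean [0.5832 0.1361]
  bars [] 
  flange 63 576.5 130.4 27.9 [0.55249754 0.1037521  0.14951647] [0.60352752 0.1542616  0.15993875]
w4.png 1111 collar 581.1 139.7 33.7 z 0.0718 mean [0.5642 0.1389]
  bars [array([0.5306, 0.1341, 0.0635])] [0.5306 0.1341 0.0635]
  flange 1493 577.9 137.9 28.0 [0.55016082 0.11043344 0.15055566] [0.59023663 0.1655664  0.15801547]
```

```bash
python3 -m creep '{"translation":[[2.7,1.7,-5],[2.7,1.7,-15],[2.7,1.7,-28],[2.7,1.7,-38],[2.7,1.7,-40]],"yaw":[0,0,0,0,0],"gripper":[255,255,255,255,255]}' 60;python3 -m creep '{"translation":[[0,0,-4],[0,0,-8],[0,0,-12],[0,0,-16],[0,0,-19]],"yaw":[0,0,0,0,0],"gripper":[255,255,255,255,255]}'
```

```text
time_s: 10.13
ee_pos: [0.5783, 0.1356, 0.1335]
eef_rot: [-3.139, -0.01, -3.035]
force: [0.4, 0.7, -0.9]
grip_width: 0.0158
time_s: 10.55
ee_pos: [0.5799, 0.1378, 0.1168]
eef_rot: [3.14, -0.004, -3.035]
force: [3.3, 16.1, 9.2]
grip_width: 0.0158
```

```bash
python3 -m creep '{"translation":[[0.5,1,0],[1,2,0],[1,2,0]],"yaw":[0,0,0],"gripper":[255,255,255]}'; python3 -c "
from h import *
o=ctrl.get_obs();print(o['ee_pos'],o['eef_rot'],o['force'],o['moment'])"
```

```text
time_s: 10.8
ee_pos: [0.581, 0.1398, 0.1169]
eef_rot: [3.14, -0.004, -3.035]
force: [0.1, 0.9, -1.7]
grip_width: 0.0155
[0.58098244 0.13982936 0.11694614] [ 3.14021302 -0.00358507 -3.03500064] [ 0.0702281   0.91110139 -1.73611679] [ 0.10442302 -0.02500092  0.02020576]
```

```bash
python3 -m creep '{"translation":[[0,0,-3],[0,0,-6],[0,0,-9],[0,0,-11],[0,0,-11]],"yaw":[0,0,0,0,0],"gripper":[255,255,255,255,255]}'
```

```text
time_s: 11.22
ee_pos: [0.581, 0.1397, 0.1058]
eef_rot: [3.14, -0.004, -3.035]
force: [-0.4, -1.7, 5.3]
grip_width: 0.0158
```

```bash
python3 -m creep '{"translation":[[0,0,-1.5],[0,0,-3],[0,0,-4],[0,0,-4],[0,0,-4]],"yaw":[0,0,0,0,0],"gripper":[255,255,255,255,255]}';python3 -c "
from h import *
o=ctrl.get_obs();print(o['ee_pos'],o['eef_rot'],o['force'],o['moment'])"
```

```text
time_s: 11.63
ee_pos: [0.581, 0.1396, 0.1023]
eef_rot: [3.14, -0.004, -3.035]
force: [-3.0, 0.6, 7.5]
grip_width: 0.0152
[0.58102345 0.13958543 0.1022787 ] [ 3.14048293 -0.00358154 -3.03517961] [-2.9519203   0.55259824  7.46227686] [-0.06196746  0.65763515  0.03158542]
```

```bash
python3 -m creep '{"translation":[[0,0.3,-0.7],[0,0.3,-0.7],[0,0.3,-0.7],[0,0.3,-0.7],[0,0.3,-0.7]],"yaw":[-0.08,-0.17,-0.26,-0.35,-0.44],"gripper":[255,255,255,255,255]}';python3 -c "
from h import *
o=ctrl.get_obs();print(o['ee_pos'],o['eef_rot'],o['force'],o['moment'])"
```

```text
time_s: 12.05
ee_pos: [0.5816, 0.1399, 0.1025]
eef_rot: [3.14, -0.002, 2.804]
force: [-0.5, 0.2, 6.9]
grip_width: 0.0157
[0.58159515 0.13989897 0.10245851] [ 3.13966523e+00 -1.92149374e-03  2.80351746e+00] [-0.47601589  0.15414731  6.887401  ] [-0.06477311 -0.01213731  0.01880508]
```

Turning freely with low moment, so I continue.

```bash
python3 -m creep '{"translation":[[-0.3,0,-1],[-0.5,0,-1],[-0.5,0,-1],[-0.5,0,-1],[-0.5,0,-1]],"yaw":[-0.1,-0.2,-0.3,-0.4,-0.5],"gripper":[255,255,255,255,255]}';python3 -m creep '{"translation":[[0,0,-1],[0,0,-1],[0,0,-1],[0,0,-1],[0,0,-1]],"yaw":[-0.1,-0.2,-0.3,-0.4,-0.5],"gripper":[255,255,255,255,255]}';python3 -c "
from h import *
o=ctrl.get_obs();print(o['ee_pos'],o['eef_rot'],o['force'],o['moment'])"
```

```text
time_s: 12.47
ee_pos: [0.5816, 0.1399, 0.1023]
eef_rot: [3.138, -0.001, 2.299]
force: [-0.1, -0.4, 6.6]
grip_width: 0.0158
time_s: 12.88
ee_pos: [0.5821, 0.14, 0.1022]
eef_rot: [3.136, -0.001, 1.794]
force: [-0.9, 1.0, 8.1]
grip_width: 0.0159
[0.58214287 0.14004861 0.10218308] [ 3.13645034e+00 -1.05330142e-03  1.79354220e+00] [-0.88051239  0.95807867  8.08792664] [0.02856865 0.15886763 0.0172469 ]
```

```bash
python3 -m creep '{"translation":[[-0.3,0,-1],[-0.6,0,-1.7],[-0.6,0,-1.7],[-0.6,0,-1.7],[-0.6,0,-1.7]],"yaw":[-0.03,-0.06,-0.06,-0.06,-0.06],"gripper":[255,255,255,255,255]}';python3 - <<'E'
from m import *
c2=snap('scene','s9.png');c3=snap('side','d9.png');c=snap('wrist','w9.png')
o=ctrl.get_obs();print(o['ee_pos'],o['eef_rot'],o['force'],o['moment'],o['grip_width'])
P=cloud(c);X,Y,Z=P[...,0],P[...,1],P[...,2]
a=c2['pixels'][140:300,180:480,::-1];b=c3['pixels'][110:350,250:450,::-1]
cv2.imwrite('pics/m9.png',np.hstack([cv2.resize(a,(450,240)),cv2.resize(b,(200,240)),cv2.resize(c['pixels'][:,:,::-1],(0,0),fx=.2,fy=.6)]) if 0 else np.vstack([np.hstack([cv2.resize(a,(450,240)),cv2.resize(b,(200,240))]),cv2.resize(c['pixels'][:300,:,::-1],(650,305))]))
E
```

```text
time_s: 13.3
ee_pos: [0.5821, 0.1401, 0.1014]
eef_rot: [3.134, -0.001, 1.733]
force: [-0.4, -0.9, 8.0]
grip_width: 0.0155
[0.58212266 0.1401584  0.10142576] [ 3.13452416e+00 -1.09739628e-03  1.73355454e+00] [-0.87918035  0.11370019  7.48287319] [-0.03552614  0.08602821  0.03930123] 0.015538392988381788
```

View pics/m9.png

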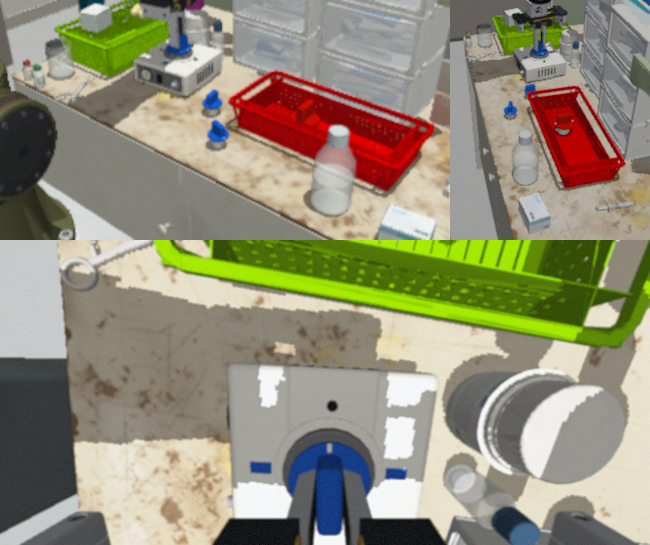

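The picture shows the cartridge seated with its bar perpendicular to the slot bars ((261,467) and (396,473)), the red one in the basket, and the bystanders in place. I check the seating depth before handing in.

```bash
python3 - <<'E'
from m import *
for f in('w9.png','s9.png','d9.png','w4.png'):
    c=load(f);P=cloud(c);X,Y,Z=P[...,0],P[...,1],P[...,2]
    h=cv2.cvtColor(c['pixels'],cv2.COLOR_RGB2HSV);H,S=h[...,0],h[...,1]
    t=c['obs']['ee_pos']; m=(np.hypot(X-t[0],Y-t[1])<.03)&(H>100)&(H<125)&(S>120)
    z=Z[m];print(f,m.sum(),np.histogram((z-t[2])*1000,bins=np.arange(-30,16,2)))
    if f=='w9.png':
        k=(np.hypot(X-t[0],Y-t[1])<.036)&(np.hypot(X-t[0],Y-t[1])>.031)&(Z>.06)&(Z<.08)
        print('collar z',np.median(Z[k]),'flange top',np.median(z[(z-t[2]<-.016)&(z-t[2]>-.026)]),t[2])
    if f=='w4.png': print('flange rel',np.median(z[(z-t[2]<-.016)&(z-t[2]>-.026)])-t[2])
E
python3 -m creep '{"translation":[[0,0,-1],[0,0,-1.5],[0,0,-1.5],[0,0,-1.5],[0,0,-1.5]],"yaw":[0,0,0,0,0],"gripper":[255,255,255,255,255]}'
python3 -c "
from h import *
for i in range(4): ctrl.camera('side');o=ctrl.get_obs();print(o['ee_pos'],o['force'])"
```

```text
w9.png 3726 (array([  6,   0,   4,  18, 805, 702,   6,  24,  25,  21,  28,  18,  34,
        25,  30,  28,  28,  31,  31, 164, 870, 630]), array([-30, -28, -26, -24, -22, -20, -18, -16, -14, -12, -10,  -8,  -6,
        -4,  -2,   0,   2,   4,   6,   8,  10,  12,  14]))
collar z 0.0707251150608878 flange top 0.08137592265838986 0.10144163648337332
s9.png 105 (array([ 1,  3,  2, 17, 28,  4,  4,  4,  3,  2,  2,  3,  2,  4,  4,  1,  1,
        3,  5,  7,  2,  3]), array([-30, -28, -26, -24, -22, -20, -18, -16, -14, -12, -10,  -8,  -6,
        -4,  -2,   0,   2,   4,   6,   8,  10,  12,  14]))
d9.png 103 (array([ 1,  2,  4, 12, 23,  7,  6,  1,  4,  1,  2,  5,  1,  4,  1,  3,  1,
        4,  2,  8,  7,  2]), array([-30, -28, -26, -24, -22, -20, -18, -16, -14, -12, -10,  -8,  -6,
        -4,  -2,   0,   2,   4,   6,   8,  10,  12,  14]))
w4.png 3768 (array([  0,   0,  13,  28, 689, 761,   2,  24,  23,  24,  23,  26,  28,
        24,  30,  29,  28,  36,  34, 176, 853, 654]), array([-30, -28, -26, -24, -22, -20, -18, -16, -14, -12, -10,  -8,  -6,
        -4,  -2,   0,   2,   4,   6,   8,  10,  12,  14]))
flange rel -0.01998433743935399
time_s: 13.87
ee_pos: [0.5822, 0.1402, 0.1006]
eef_rot: [3.134, -0.001, 1.733]
force: [-2.6, -1.5, 7.6]
grip_width: 0.0158
[0.58222327 0.14012279 0.10059316] [-3.10738337 -1.50134499  7.9364861 ]
[0.58223609 0.1401405  0.10064005] [-3.03599424 -0.91357358  7.91541179]
[0.58223629 0.14017326 0.10064669] [-2.51453823  0.42300687  7.83689559]
[0.58222338 0.14013778 0.10060747] [-3.05846061 -0.22757446  8.07289287]
```

```bash
python3 -m creep '{"translation":[[0,0,-1],[0,0,-1.5],[0,0,-1.5],[0,0,-1.5],[0,0,-1.5]],"yaw":[0,0,0,0,0],"gripper":[255,255,255,255,255]}'
python3 -c "
from h import *
ctrl.camera('side');o=ctrl.get_obs();print(o['ee_pos'],o['force'],o['grip_width'])"
```

```text
time_s: 14.48
ee_pos: [0.5823, 0.1401, 0.1003]
eef_rot: [3.134, -0.001, 1.733]
force: [-4.5, -1.2, 14.1]
grip_width: 0.0159
[0.58229948 0.14016608 0.10036243] [-5.14851613 -1.61680497 12.20794988] 0.015850278645027617
```

The force rose to 12–14 N with only 0.3 mm more travel, so the plunger is at its stop. Handing in.

```bash
python3 -c "
from h import *
print(ctrl.hand_in()); o=ctrl.get_obs();print(o['time_s'],o['ee_pos'],o['force'],o['grip_width'])"
```

```text
the job is handed in; nothing more can be done
None
the job is handed in; nothing more can be done
```

The filter change is done and handed in at about 14.5 s on the robot's clock; the hand-in reports no verdict.

- **Red cartridge:** it is released and standing upright in the red basket. It was still there in the last pictures.
- **Blue cartridge:** I picked the largest of the three, entered it through the slots and pressed it in. I then turned it about 87° clockwise by the tool yaw, and left it gripped at 60 N (jaws at 15.9 mm) and pressed down.
- **Seating:** position put the plunger near 8.4 mm. The spring force of about 8 N suggested only about 6.3 mm, so I pressed on. The force then rose to 12–14 N over 0.3 mm of travel, so I took the plunger to be at its stop (9 mm).
- **Fit:** the cartridge did not slip in the grip. At the first entry the bore pushed back sideways with about 16 N. Shifting about 2 mm cleared it. About 5 N of sideways force remained at the end.
- **Bystanders:** none looked moved in the last pictures, but I judged this by eye and did not measure it.

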